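# Call the players and hold the interval timer at its third click

### The arm

A 7-joint arm with a two-finger parallel gripper is mounted at the origin on the work surface. World frame = base frame: x ahead of the robot, y to its left, z up, the work surface at z = 0. Lengths are in m, angles in rad, forces in N, time in s.
With the tool pointing down it reaches from about 0.4 to 0.85 m from the base axis. Payload 4.5 kg.
Tool frame: the origin (TCP) lies at the very end of the fingers, on their centre line; the grasp point (between the pads) lies ctrl.hold_point_z behind it (ctrl.hold_point_z is the distance from the TCP to the grasp point, in m); z points along the fingers, y is the direction in which the jaws open and shut (so a half turn about z gives the same grasp; the last joint's range is limited). The gripper opens to 85 mm and grips with 20 to 120 N. Pads are 22 mm wide; open, the fingers measure 114 mm over their backs; the gripper's body (76 mm by 85 mm) begins 54 mm behind the grasp point. The pads swing forward as they close: fully open they stand 13 mm farther back than shut.
Start: joints at [-1.142, 0.689, -0.195, 1.565, 0.157, 0.902, -0.215], TCP at [0.24, 0.577, 0.231] pointing down, gripper open.
Joint ranges: [-3.01, 3.01], [-0.46, 2.08], [-1.47, 1.51], [0.13, 2.56], [-1, 4.14], [0.04, 2.09], [-2.66, 2.66]. Speed limits (rad/s): [2.57, 2.57, 3.14, 3.14, 3.14, 3.14, 3.14].

### API

Orientations are given as a 3x3 rotation matrix whose columns are the frame's x, y, z axes.
In Python, from bench import status, viewer, hand_in, nets, ctrl gives the robot as it stands.
- The arm moves only by the tool step_arm, never from a script. Its argument "commands" is a list that holds one entry, the list of rows, each a list of 7 numbers: the turn, a rotation vector about the tool's x, y, z in rad, then the shift along the tool's x, y, z in m, then the opening, from -1 (shut) to 1 (fully open), so that 0 is half open. In form: [[[ax, ay, az, dx, dy, dz, grip], ...]]. A call has 1 to 20 rows; each row shifts and turns the commanded pose from where the row before left it, along the tool's axes as they then stand; what a row does not reach is not made up. A row lasts 1/8 s, in which the tool goes at most 62.5 mm and 10.7 degrees, less where a joint would pass 70% of its speed; a pose out of reach is approached as far as the arm can. A call with a gripper value outside its range is refused whole. The fingers move at their own pace and stop on an object; "squeeze" is the grip in N (left out, the last holds). Time passes only in rows, so rows that do not move let the fingers close. It gives the time, the measured TCP pose, the force and the opening at its end, in the units of the state.
- status.get_obs(): the state, without advancing time (a new reading comes with each control period).
- viewer.grab_frame(name): name is "scene" or "top" or "wrist"; returns the picture (384x512x3 uint8, red, green, blue); there is no depth.
- viewer.get_calibration(name): a dict with "fx", "fy", "cx", "cy" (pixels), "dist" ([k1, k2, p1, p2, k3] as OpenCV has them; the pictures are not rectified), "T" (4x4, takes a point from camera to world coordinates); the wrist camera has in their place "tool_from_camera" (4x4, takes a point from camera to tool coordinates, whose origin is the TCP and whose axes are the flange's). Camera axes: x right, y up, looking along -z (the intrinsics and any distortion apply to the point x, -y, -z); pixel columns grow to the right and rows downward; lengths in m; the calibration is good to about 2 mm. A picture is of the moment at which its call begins: read the wrist's pose just before it. get_calibration takes no time and is no camera call.
- hand_in(): hands the job in, once; it reports no verdict.
Trained networks look in the newest picture that a camera, given by its name, has taken for a name from the list of things; names that differ only in an ending like _2 or _b are one class to them, and where a whole thing is asked for, a point or a joint stands for the part that bears it (a point fixed in the world has none). Each returns a list of dicts, best first, with "score" (0 to 1); they miss things now and then, are a little off and sometimes report something else, mostly with a low value. They report only what shows in the picture. A call takes as long as a camera call.
- nets.outline_of(camera, label): "pixels" (384x512 bool, what is visible of it).
- nets.mark_of(camera, label): "xyz" ([x, y, z] in m, in the coordinates of the camera as it stood for that picture, good to about 4 mm: a listed point, or the origin of a listed thing).
The state is a dict: "t": time; "qpos": joint angles; "qvel": joint speeds; "effort": joint torques, N m; "position": TCP position; "eef_rot": TCP orientation; "ft_force": force on the tool from outside, world axes, zero at the start; "ft_torque": the same for the moment, N m; "gripper_width": finger opening in m.
Only numpy, scipy, OpenCV 4.12 (cv2) and the standard library are available. Lean on these libraries where they do the work, as an engineer would, in place of code of your own. Each camera call takes 0.05 s, during which the arm holds its last target.

### The job

Press the plunger of the desk bell all the way down to its stop and let it spring back up, to call the players to the board. Then grip the interval timer's knob, turn it clockwise to the third click without running on to the fourth, and finish while still holding it there: the knob is sprung, and letting go would start the clock. Leave the mug, the tin and the striker where they are.

Things in the scene. Friction and masses are not known exactly. Their poses are not given: they have to be found in the camera images.
- plunger_top (a point): Centre of the top face of the desk bell's plunger, 68 mm above the table at rest. The bell, fixed to the table, is a steel dome 82 mm across and 52 mm high on a black foot 88 mm across; the plunger is a round steel head 19 mm across and 8 mm thick on a thin stem on top of the dome.
- plunger (a joint): How far the bell's plunger is pressed down, in m: 0 up at rest, 0.006 at its stop. It goes straight down against a spring: about 2 N to start, 6 N at the stop; it springs back up by itself.
- timer: Interval timer fixed to the table: grey box 140 (x) by 120 (y) by 46 mm high, origin at the centre of its underside, z up, dark window along the top's -x edge. On top a metal dial plate, 98 mm across, its surface 48 mm above the table, with black marks 24 degrees apart: the long one, towards +x, is rest; clockwise from it follow short ones for clicks 1 to 5. Timer and bell may change sides.
- dial_grip (a point): On the vertical axis of the knob in the middle of the timer, 76 mm above the table, the height to grip. The knob is black: a disc 48 mm across (top 58 mm above the table) with an upright bar grip on it, 46 mm long, 14 mm thick, from 58 to 88 mm above the table. The point turns with the knob: x runs along the bar towards the white pointer line on its top, z is up.
- dial (a joint): Knob angle in rad: 0 at rest (pointer at the long mark), growing clockwise seen from above. Clicks every 0.419 (24 degrees), the third at 1.257 (third short mark), the fourth at 1.676; end stop 2.15. A spring of 0.10 to 0.14 N m returns it to 0 if let go. The clicks add a ripple of +-0.085 N m: the resisting moment is highest a quarter click past a mark, lowest a quarter before the next.
- mug: White mug, 76 mm across, 90 mm high, origin at the centre of its underside. Loose, not to be disturbed.
- tin: Closed aluminium tin, 60 mm across, 120 mm high, origin at the centre of its underside. Loose, not to be disturbed.
- striker: White game striker, a flat disc 41 mm across and 8 mm thick, lying on the table, origin at the centre of its underside. Loose, not to be disturbed.

How it is judged:
On the way, in this order (a step that is already met when the one before it is completed fails the run):
1. the bell's plunger is pressed down to its stop (value of joint plunger above 0.0052 m), for 0.05 s.
2. the plunger has sprung back up (value of joint plunger below 0.001 m), for 0.1 s.
3. the knob is held at the third click (value of joint dial between 1.107 and 1.407 rad and contact force between the fingers and dial above 1 N), for 0.3 s.
At the end, for the whole second after the job is handed in: The timer's knob is held still by the fingers (contact over 1 N, under 0.15 rad/s) within 0.15 rad of the third click (1.257 rad), and the bell's plunger is back up (under 1.5 mm) (all of step 3 and velocity of joint dial between -0.15 and 0.15 rad/s and value of joint plunger below 0.0015 m); the arm keeps its last pose, push and grip.
It fails at once if the knob runs on to the fourth click (over 1.57 rad) (value of joint dial above 1.57 rad).
It fails at once if the mug is moved by more than 20 mm (distance of mug from where it was at the start of the episode above 0.02 m).
It fails at once if the tin is moved by more than 20 mm (distance of tin from where it was at the start of the episode above 0.02 m).
It fails at once if the striker is moved by more than 20 mm (distance of striker from where it was at the start of the episode above 0.02 m).
It also fails if it takes over 50 s, if anything falls off the work surface, if the arm or the gripper's body presses on something with over 40 N, if the wrist force passes 120 N, or if a joint passes its speed limit or range.

## Working session

There is one attempt and no reset: what is moved stays moved. The work goes in short steps, Python scripts to look and compute and a tool call to move; the robot and the scene stay as the last step left them, time stands still between calls to the robot, and variables do not carry over. Pictures are saved under pics/ and viewed, and the job is handed in when it is done.

Besides the shell and the picture viewer there is one more tool, called after "Emit:" as name(argument=value, ...), one argument or row to a line, values as JSON. step_arm: Moves the arm, as the interface text tells. Its arguments: {"type":"object","properties":{"commands":{"type":"array"},"squeeze":{"type":"number"}},"required":["commands"]}

```bash
mkdir -p pics; cat > h.py <<'E'
import numpy as np, cv2
from bench import status, viewer, nets, ctrl
def save(name,fn):
    im=viewer.grab_frame(name); cv2.imwrite('pics/'+fn,im[:,:,::-1]); return im
def w(cam,p,obs=None):
    c=viewer.get_calibration(cam)
    p=np.append(p,1)
    if cam=='wrist':
        T=np.eye(4);T[:3,:3]=obs['eef_rot'];T[:3,3]=obs['position']
        return (T@c['tool_from_camera']@p)[:3]
    return (c['T']@p)[:3]
def pix2plane(cam,uv,z,obs=None):
    c=viewer.get_calibration(cam)
    K=np.array([[c['fx'],0,c['cx']],[0,c['fy'],c['cy']],[0,0,1]])
    q=cv2.undistortPoints(np.array(uv,float).reshape(-1,1,2),K,np.array(c['dist'])).reshape(-1,2)
    M=c['T'] if cam!='wrist' else None
    if cam=='wrist':
        T=np.eye(4);T[:3,:3]=obs['eef_rot'];T[:3,3]=obs['position'];M=T@c['tool_from_camera']
    M=np.array(M)
    d=np.c_[q[:,0],-q[:,1],-np.ones(len(q))]@M[:3,:3].T
    o=M[:3,3]
    return o+d*((z-o[2])/d[:,2])[:,None]
E
python3 - <<'E'
from h import *
np.set_printoptions(precision=4,suppress=True)
o=status.get_obs(); print(o['position'],o['eef_rot'],o['gripper_width'],ctrl.hold_point_z,o['t'],o['ft_force'])
for cam in ['scene','top']:
    save(cam,cam+'0.png')
    for l in ['plunger_top','timer','dial_grip','mug','tin','striker']:
        for r in nets.mark_of(cam,l)[:2]: print(cam,l,round(r['score'],2),w(cam,r['xyz']))
print(status.get_obs()['t'])
E
```

```text
[0.2402 0.5763 0.2305] [[-0.9231  0.3845 -0.0006]
 [ 0.3845  0.9231 -0.0018]
 [-0.0001 -0.0019 -1.    ]] 0.08518131589682311 0.0187 0.0 [ 0.0295  0.9786 -0.4239]
scene plunger_top 0.56 [0.5709 0.159  0.0042]
scene plunger_top 0.41 [ 0.5416 -0.2385  0.0678]
scene timer 0.78 [ 0.5677  0.1632 -0.0004]
scene dial_grip 0.86 [0.5689 0.1576 0.0766]
scene mug 0.96 [0.7719 0.1596 0.0021]
scene mug 0.18 [0.5684 0.1558 0.0782]
scene tin 0.62 [ 0.7266 -0.0057  0.001 ]
scene striker 0.51 [0.4057 0.0044 0.0015]
top plunger_top 0.61 [ 0.5386 -0.2384  0.071 ]
top dial_grip 0.94 [0.576  0.1613 0.0752]
top mug 0.67 [ 0.7718  0.1538 -0.0023]
top tin 0.9 [ 0.7227 -0.0016  0.0002]
top striker 0.6 [ 0.404   0.002  -0.0032]
0.7
```

View pics/top0.png

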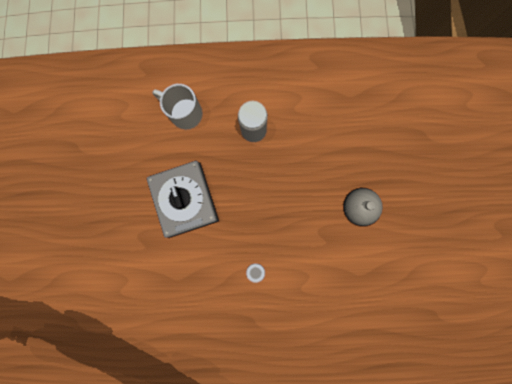

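View pics/scene0.png

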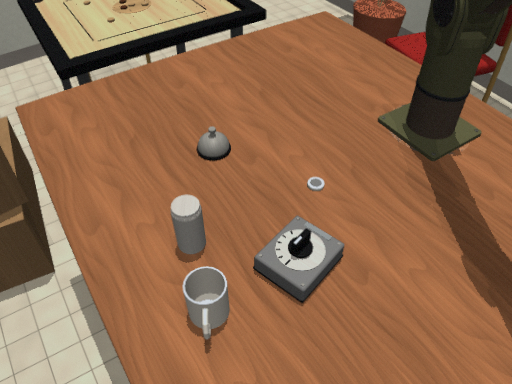

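Emit:
step_arm(
  commands=[
    [[0,0,0,-0.0369,-0.0398,0,-1],[0,0,0,-0.0369,-0.0398,0,-1],[0,0,0,-0.0369,-0.0398,0,-1],[0,0,0,-0.0369,-0.0398,0,-1],[0,0,0,-0.0369,-0.0398,0,-1],[0,0,0,-0.0369,-0.0398,0,-1],[0,0,0,-0.0369,-0.0398,0,-1],[0,0,0,-0.0369,-0.0398,0,-1],[0,0,0,-0.0369,-0.0398,0,-1],[0,0,0,-0.0369,-0.0398,0,-1],[0,0,0,-0.0369,-0.0398,0,-1],[0,0,0,-0.0369,-0.0398,0,-1],[0,0,0,-0.0369,-0.0398,0,-1],[0,0,0,-0.0369,-0.0398,0,-1],[0,0,0,-0.0369,-0.0398,0,-1],[0,0,0,-0.0369,-0.0398,0,-1]],
  ],
)

```text
t: 2.7
position: [0.541, -0.2397, 0.2315]
eef_rot: [[-0.923, 0.385, 0.001], [0.385, 0.923, 0.0], [-0.001, 0.0, -1.0]]
ft_force: [0.7, 0.1, 0.3]
gripper_width: -0.0002
```

```bash
python3 - <<'E'
from h import *
np.set_printoptions(precision=4,suppress=True)
o=status.get_obs(); print(o['position'],o['eef_rot'],o['qpos'],o['gripper_width'],o['t'],o['ft_force'])
save('wrist','w1.png')
for r in nets.mark_of('wrist','plunger_top')[:2]: print(r['score'],w('wrist',r['xyz'],o))
print(viewer.get_calibration('wrist')['tool_from_camera'])
print(pix2plane('top',[[369,206]],0.068))
E
```

```text
[ 0.541  -0.2397  0.2315] [[-0.923   0.3848  0.0007]
 [ 0.3848  0.923   0.0001]
 [-0.0006  0.0004 -1.    ]] [ 0.5084  0.6509 -0.2917  1.6669  0.2321  0.8574  1.2964] -0.00024027322823334297 2.7 [0.6536 0.1131 0.2842]
0.79 [ 0.5427 -0.2377  0.0686]
[[ 0.0005  0.9653  0.261   0.0676]
 [ 1.     -0.0003 -0.0006  0.    ]
 [-0.0005  0.261  -0.9653 -0.1447]
 [ 0.      0.      0.      1.    ]]
[[ 0.5404 -0.2362  0.068 ]]
```

View pics/w1.png

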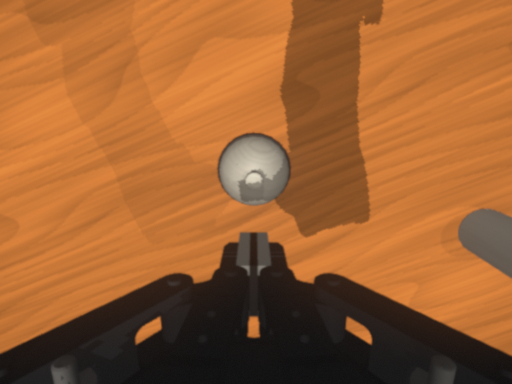

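The wrist view shows the bell dome at (254,168) with the plunger at (254,180), in line with the closed fingertips. All the estimates agree to within 3 mm.

Emit:
step_arm(
  commands=[
    [[0,0,0,0,0.002,0.05,-1],[0,0,0,0,0,0.05,-1],[0,0,0,0,0,0.04,-1],[0,0,0,0,0,0.014,-1],[0,0,0,0,0,0,-1]],
  ],
)

```text
t: 3.42
position: [0.5412, -0.2358, 0.0772]
eef_rot: [[-0.923, 0.384, -0.001], [0.384, 0.923, 0.0], [0.001, 0.0, -1.0]]
ft_force: [0.3, 0.2, 0.9]
gripper_width: -0.0002
```

```bash
python3 - <<'E'
from h import *
save('wrist','w2.png');save('scene','s2.png')
o=status.get_obs(); print(o['position'],o['ft_force'],o['t'])
E
```

```text
[ 0.54246695 -0.23636522  0.07881215] [-0.79253128 -0.37323813 -0.04526207] 3.525
```

View pics/w2.png

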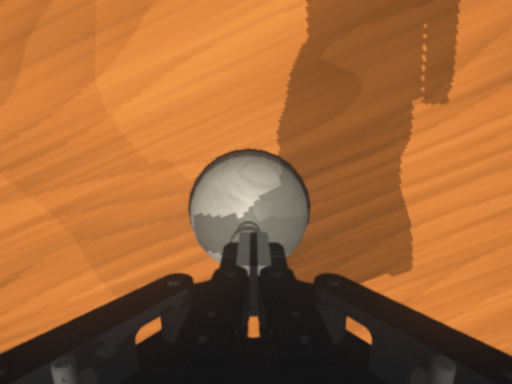

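The plunger head sits under the fingertips, at about (248,228).

Emit:
step_arm(
  commands=[
    [[0,0,0,0,0,0.006,-1],[0,0,0,0,0,0.004,-1],[0,0,0,0,0,0.003,-1],[0,0,0,0,0,0.002,-1],[0,0,0,0,0,0,-1]],
  ],
)

```text
t: 4.15
position: [0.5417, -0.2363, 0.0626]
eef_rot: [[-0.923, 0.385, 0.001], [0.385, 0.923, -0.0], [-0.001, 0.0, -1.0]]
ft_force: [-0.1, -0.0, 5.6]
gripper_width: 0.0001
```

```bash
python3 - <<'E'
from h import *
save('scene','s3.png')
o=status.get_obs(); print(o['position'],o['ft_force'],o['t'])
E
```

```text
[ 0.54168427 -0.23629236  0.06268398] [-0.11660942 -0.2852014   4.73167644] 4.2
```

Emit:
step_arm(
  commands=[
    [[0,0,0,0,0,0.002,-1],[0,0,0,0,0,0.001,-1],[0,0,0,0,0,0,-1]],
  ],
)

```text
t: 4.58
position: [0.5418, -0.2363, 0.0619]
eef_rot: [[-0.923, 0.385, 0.002], [0.385, 0.923, -0.001], [-0.002, -0.001, -1.0]]
ft_force: [-4.1, 1.0, 21.9]
gripper_width: 0.0
```

The force jumped to 22 N with the tip at z = 0.062 m, so the plunger is on its stop. I'll release it and move over to the timer.

Emit:
step_arm(
  commands=[
    [[0,0,0,0,0,-0.03,-1],[0,0,0,0,0,-0.05,-1],[0,0,0,0,0,-0.05,-1],[0,0,0,0,0,-0.05,-1],[0,0,0,0.0155,0.047,0,0],[0,0,0,0.0155,0.047,0,0],[0,0,0,0.0155,0.047,0,0],[0,0,0,0.0155,0.047,0,0],[0,0,0,0.0155,0.047,0,0],[0,0,0,0.0155,0.047,0,0],[0,0,0,0.0155,0.047,0,0],[0,0,0,0.0155,0.047,0,0],[0,0,0,0,0,0,0]],
  ],
)

```text
t: 6.2
position: [0.5702, 0.1652, 0.239]
eef_rot: [[-0.926, 0.377, -0.001], [0.377, 0.926, 0.004], [0.002, 0.004, -1.0]]
ft_force: [-0.6, -0.4, 0.1]
gripper_width: 0.0426
```

```bash
python3 - <<'E'
from h import *
np.set_printoptions(precision=4,suppress=True)
o=status.get_obs(); print(o['position'],o['qpos'],o['gripper_width'],o['t'],o['ft_force'])
im=save('wrist','w4.png')
for l in ['dial_grip','timer']:
    for r in nets.mark_of('wrist',l)[:2]: print(l,r['score'],w('wrist',r['xyz'],o))
cv2.imwrite('pics/w4z.png',cv2.resize(im[60:300,100:420,::-1],None,fx=2.5,fy=2.5,interpolation=cv2.INTER_CUBIC))
E
```

```text
[0.5702 0.1652 0.239 ] [-0.2021  0.6425 -0.2679  1.6531  0.203   0.8725  0.6348] 0.04256841485553177 6.2 [-0.6096 -0.3595  0.1341]
dial_grip 0.64 [0.5688 0.1611 0.0801]
timer 0.76 [0.5683 0.1622 0.0022]
```

View pics/w4z.png

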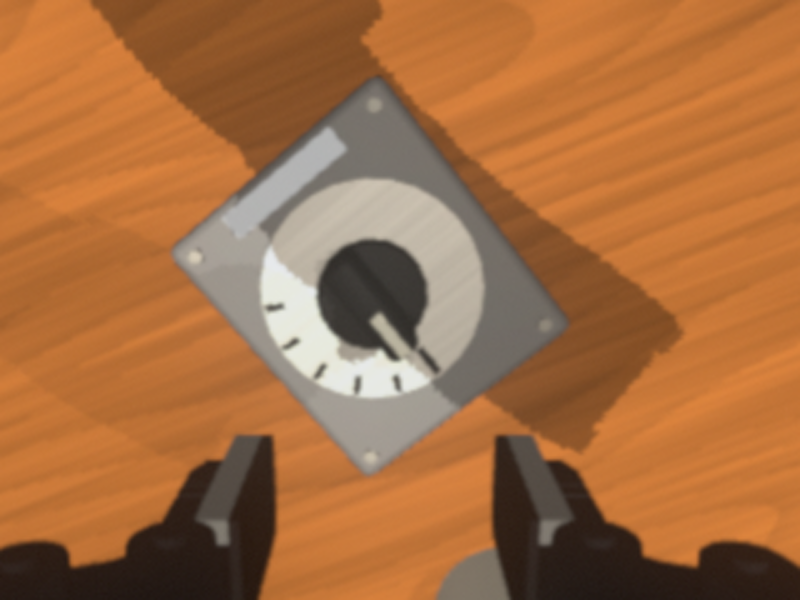

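The wrist view shows the timer's four corners, the dial plate centred at about (372,288) in the 2.5x crop, and the pointer at the long mark near (428,360). I'll convert those pixels to positions.

```bash
python3 - <<'E'
from h import *
np.set_printoptions(precision=4,suppress=True)
o=status.get_obs()
z=lambda l:np.array(l)/2.5+[100,60]
C=pix2plane('wrist',z([[378,78],[175,253],[370,473],[567,325]]),.046,o)
print(C,C.mean(0))
for a,b in [(0,1),(3,2),(1,2),(0,3)]:
    d=C[b]-C[a]; print(np.linalg.norm(d),np.degrees(np.arctan2(d[1],d[0])))
P=pix2plane('wrist',z([[372,288],[428,360],[397,384],[358,386],[320,371],[291,344],[274,307]]),.048,o)
print(P)
c=P[0]
for p in P[1:]: print(np.degrees(np.arctan2(*(p-c)[1::-1])),np.linalg.norm(p-c))
K=pix2plane('wrist',z([[375,320],[430,375]]),.088,o); d=K[1]-K[0]; print('pointer',K,np.degrees(np.arctan2(d[1],d[0])))
print(pix2plane('wrist',z([[372,295]]),.058,o), 'tool x yaw',np.degrees(np.arctan2(o['eef_rot'][1,0],o['eef_rot'][0,0])))
E
```

```text
[[0.4886 0.1894 0.046 ]
 [0.5213 0.0797 0.046 ]
 [0.65   0.1177 0.046 ]
 [0.6177 0.2268 0.046 ]] [0.5694 0.1534 0.046 ]
0.11454613138079653 -73.375897933749
0.1137761318839104 -73.539550178462
0.13413740182035253 16.465405098392292
0.13446671169348348 16.137496345391117
[[0.5684 0.1531 0.048 ]
 [0.6084 0.1636 0.048 ]
 [0.6135 0.1464 0.048 ]
 [0.6076 0.1297 0.048 ]
 [0.5944 0.1167 0.048 ]
 [0.5779 0.1099 0.048 ]
 [0.5596 0.1099 0.048 ]]
14.62717739110567 0.04132356818827598
-8.484041038592272 0.045607540517337
-30.848105215745957 0.045648407836394546
-54.42758746991518 0.04478718250426568
-77.59684993360814 0.04431892009338275
-101.495853379122 0.044098891442307206
pointer [[0.5735 0.1529 0.088 ]
 [0.6026 0.1644 0.088 ]] 21.480543496861948
[[0.5694 0.1529 0.058 ]] tool x yaw 157.32440254473195
```

```bash
python3 - <<'E'
from h import *
np.set_printoptions(precision=4,suppress=True)
for k in range(2):
    o=status.get_obs(); print(o['position'],o['eef_rot'],o['qvel'],o['t'])
    im=save('wrist',f'w5{k}.png')
    for l in ['dial_grip']:
        for r in nets.mark_of('wrist',l)[:1]: print(l,r['score'],w('wrist',r['xyz'],o))
cv2.imwrite('pics/w5z.png',cv2.resize(im[60:300,100:420,::-1],None,fx=2.5,fy=2.5,interpolation=cv2.INTER_CUBIC))
im=cv2.imread('pics/top0.png'); cv2.imwrite('pics/t5z.png',cv2.resize(im[140:260,120:240],None,fx=5,fy=5,interpolation=cv2.INTER_CUBIC))
E
```

```text
[0.5711 0.1573 0.2388] [[-0.9227  0.3855 -0.001 ]
 [ 0.3855  0.9227 -0.0016]
 [ 0.0003 -0.0018 -1.    ]] [ 0.0199 -0.0041  0.0125  0.0022 -0.0011 -0.0001  0.0006] 6.35
dial_grip 0.75 [0.5686 0.1614 0.082 ]
[0.5714 0.1566 0.239 ] [[-0.9221  0.387  -0.0007]
 [ 0.387   0.9221 -0.0015]
 [ 0.     -0.0016 -1.    ]] [ 0.0051 -0.0021 -0.0043 -0.0016 -0.0007 -0.0024 -0.0009] 6.45
dial_grip 0.77 [0.5712 0.1614 0.0811]
```

View pics/w5z.png

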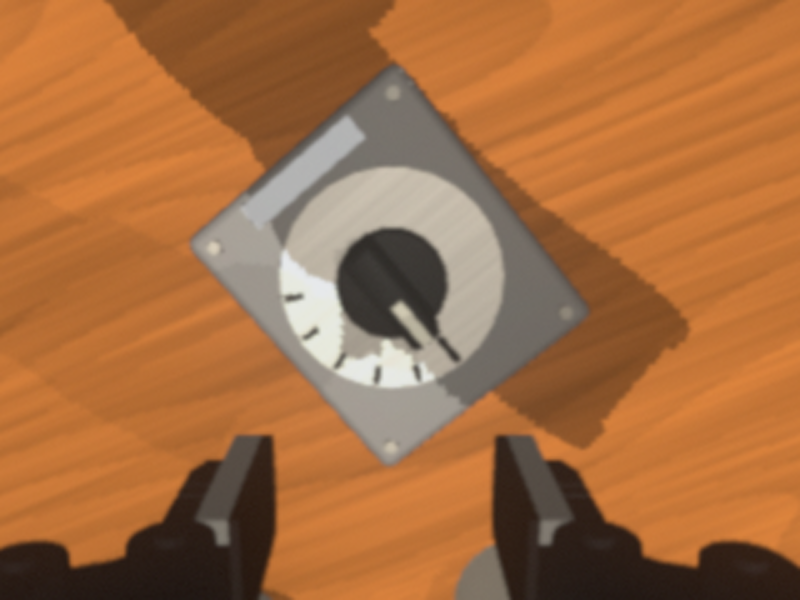

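View pics/t5z.png

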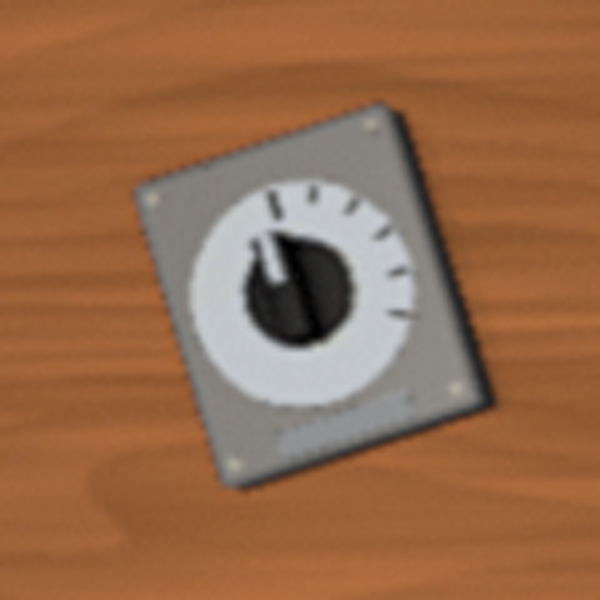

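```bash
python3 - <<'E'
from h import *
np.set_printoptions(precision=4,suppress=True)
o=status.get_obs(); print(o['position'])
z=lambda l:np.array(l)/2.5+[100,60]
t=lambda l:np.array(l)/5+[120,140]
for cam,f,L,c in [('wrist',z,[[393,64],[190,243],[390,466],[590,312]],[[391,277],[450,348]]),('top',t,[[242,490],[490,405],[388,102],[135,187]],[[302,293],[277,206]])]:
  C=pix2plane(cam,f(L),.046,o); print(C.mean(0))
  for a,b in [(0,1),(3,2),(1,2),(0,3)]:
    d=C[b]-C[a]; print(np.linalg.norm(d),np.degrees(np.arctan2(d[1],d[0])))
  P=pix2plane(cam,f(c),.048,o); d=P[1]-P[0];print(P,np.degrees(np.arctan2(d[1],d[0])))
E
```

```text
[0.5715 0.157  0.2392]
[0.5687 0.1626 0.046 ]
0.11484167996339116 -72.81173846409273
0.11581890908490333 -72.86145807819823
0.1365517382979132 16.99704806543167
0.13665247712593756 17.406905175565544
[[0.5677 0.1625 0.048 ]
 [0.6077 0.1745 0.048 ]] 16.715955630152884
[0.5681 0.1552 0.046 ]
0.11259431997561305 -72.61162106834193
0.1168206866566712 -73.30917350922303
0.13868556154503667 17.653286773063837
0.14019051666691004 19.374615032433958
[[0.5688 0.1593 0.048 ]
 [0.6068 0.1699 0.048 ]] 15.610255982901398
```

Settled, the axis is at about (0.569, 0.1615) with a timer yaw near 17°. I'll turn the tool to yaw 197° and lower it part way for another look.

Emit:
step_arm(
  commands=[
    [[0,0,0,0.004,0.0032,0,0],[0,0,-0.1733,0,0,0.015,0],[0,0,-0.1733,0,0,0.025,0],[0,0,-0.1733,0,0,0.025,0],[0,0,-0.1733,0,0,0.015,0],[0,0,0,0,0,0,0],[0,0,0,0,0,0,0],[0,0,0,0,0,0,0],[0,0,0,0,0,0,0]],
  ],
)

```text
t: 7.68
position: [0.5692, 0.1634, 0.16]
eef_rot: [[-0.956, -0.293, 0.001], [-0.293, 0.956, 0.0], [-0.001, -0.0, -1.0]]
ft_force: [0.2, 0.9, -0.2]
gripper_width: 0.0425
```

```bash
python3 - <<'E'
from h import *
np.set_printoptions(precision=4,suppress=True)
o=status.get_obs(); print(o['position'],o['qpos'],o['gripper_width'],o['t'],o['ft_force'])
im=save('wrist','w6.png')
for l in ['dial_grip','timer']:
    for r in nets.mark_of('wrist',l)[:2]: print(l,r['score'],w('wrist',r['xyz'],o))
R=o['eef_rot'];print(np.degrees(np.arctan2(R[1,0],R[0,0])))
cv2.imwrite('pics/w6z.png',cv2.resize(im[60:300,100:420,::-1],None,fx=2.5,fy=2.5,interpolation=cv2.INTER_CUBIC))
E
```

```text
[0.5692 0.1634 0.16  ] [-0.1192  0.7605 -0.4179  1.73    0.4276  0.7412  1.1141] 0.04247524281004874 7.675 [ 0.1979  0.8572 -0.1871]
timer 0.9 [0.5693 0.1621 0.0017]
-162.94263414212878
```

View pics/w6z.png

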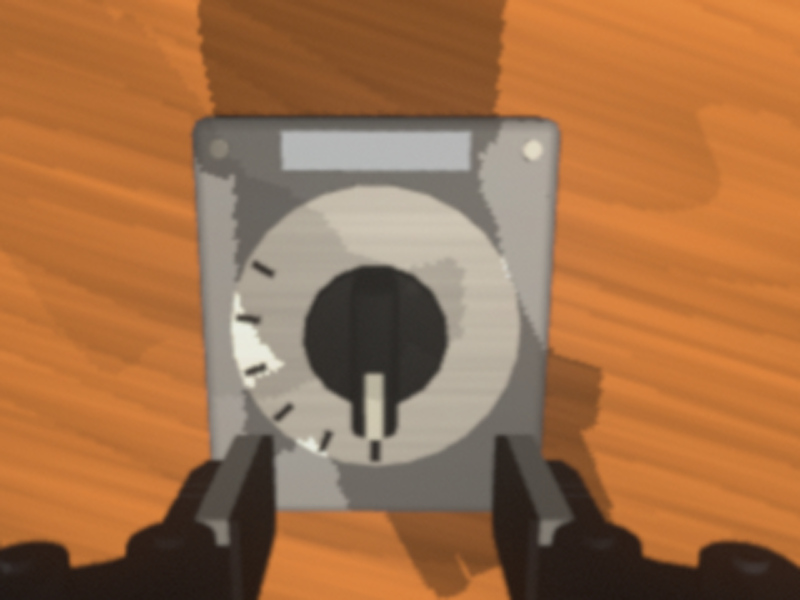

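```bash
python3 - <<'E'
from h import *
np.set_printoptions(precision=4,suppress=True)
o=status.get_obs();print(o['position'])
z=lambda l:np.array(l)/2.5+[100,60]
A=pix2plane('wrist',z([[375,335]]),.058,o)
B=pix2plane('wrist',z([[376,325]]),.048,o)
C=pix2plane('wrist',z([[374,350]]),.088,o)
for p in (A,B,C): print(p,(p-o['position'])@o['eef_rot'])
E
```

```text
[0.569  0.1633 0.1596]
[[0.5671 0.1612 0.058 ]] [[ 0.0025 -0.0014  0.1016]]
[[0.5662 0.1612 0.048 ]] [[ 0.0034 -0.0011  0.1116]]
[[0.5638 0.1602 0.088 ]] [[ 0.0059 -0.0014  0.0716]]
```

Emit:
step_arm(
  commands=[
    [[0,0,0,0.002,-0.0014,0.03,0],[0,0,0,0,0,0.03,0],[0,0,0,0,0,0.02,0],[0,0,0,0,0,0.013,0],[0,0,0,0,0,0.005,0],[0,0,0,0,0,0,0],[0,0,0,0,0,0,0]],
  ],
  squeeze=80,
)

```text
t: 8.7
position: [0.568, 0.1615, 0.062]
eef_rot: [[-0.956, -0.294, 0.001], [-0.294, 0.956, 0.001], [-0.001, 0.0, -1.0]]
ft_force: [-0.6, 0.1, -1.0]
gripper_width: 0.0428
```

```bash
python3 - <<'E'
from h import *
im=save('wrist','w7.png');print(status.get_obs()['position'])
E
```

```text
[0.56795145 0.16146874 0.06205936]
```

View pics/w7.png

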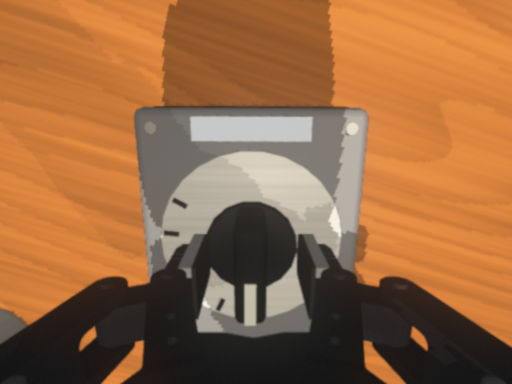

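The bar at column 250 lies centred between the pads, whose midpoint is about 252. I'll close on it.

Emit:
step_arm(
  commands=[
    [[0,0,0,0,0,0,-1],[0,0,0,0,0,0,-1],[0,0,0,0,0,0,-1],[0,0,0,0,0,0,-1],[0,0,0,0,0,0,-1],[0,0,0,0,0,0,-1]],
  ],
  squeeze=80,
)

```text
t: 9.5
position: [0.568, 0.1602, 0.062]
eef_rot: [[-0.956, -0.293, 0.001], [-0.293, 0.956, -0.001], [-0.001, -0.002, -1.0]]
ft_force: [0.5, -2.3, 5.1]
gripper_width: 0.0126
```

Emit:
step_arm(
  commands=[
    [[0,0,0.08,0,0,0,-1],[0,0,0.08,0,0,0,-1],[0,0,0.08,0,0,0,-1],[0,0,0.08,0,0,0,-1],[0,0,0.08,0,0,0,-1],[0,0,0.08,0,0,0,-1],[0,0,0.08,0,0,0,-1],[0,0,0.08,0,0,0,-1],[0,0,0,0,0,0,-1],[0,0,0,0,0,0,-1]],
  ],
)

```text
t: 10.75
position: [0.5681, 0.1613, 0.0619]
eef_rot: [[-0.943, 0.333, 0.002], [0.333, 0.943, 0.0], [-0.001, 0.001, -1.0]]
ft_force: [-0.2, -1.1, 6.4]
gripper_width: 0.0127
```

```bash
python3 - <<'E'
from h import *
im=save('wrist','w8.png');o=status.get_obs();R=o['eef_rot'];print(o['position'],np.arctan2(R[1,0],R[0,0])%(2*np.pi),o['ft_force'],o['ft_torque'],o['gripper_width'])
save('top','t8.png')
E
```

```text
[0.56807843 0.1613122  0.06196204] 2.8018470249104257 [ 0.36428139 -0.21129277  6.0991908 ] [-0.1823152  -0.05841198  0.1031661 ] 0.01270395007507047
```

View pics/w8.png

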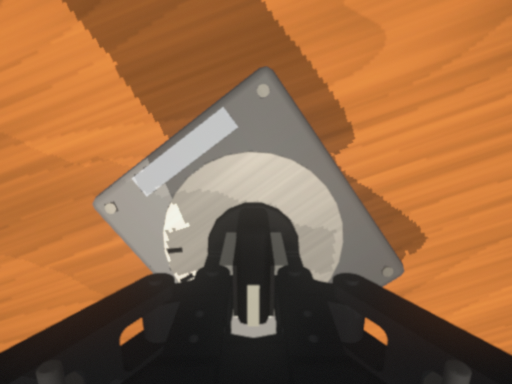

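The bar stays aligned with the jaws with no visible slip, after a measured turn of 0.637 rad. I'll turn the remaining 0.62.

Emit:
step_arm(
  commands=[
    [[0,0,0.08,0,0,0,-1],[0,0,0.08,0,0,0,-1],[0,0,0.08,0,0,0,-1],[0,0,0.08,0,0,0,-1],[0,0,0.08,0,0,0,-1],[0,0,0.08,0,0,0,-1],[0,0,0.06,0,0,0,-1],[0,0,0.05,0,0,0,-1],[0,0,0.03,0,0,0,-1],[0,0,0,0,0,0,-1],[0,0,0,0,0,0,-1],[0,0,0,0,0,0,-1],[0,0,0,0,0,0,-1]],
  ],
)

```text
t: 12.48
position: [0.5687, 0.1622, 0.062]
eef_rot: [[-0.573, 0.819, 0.003], [0.819, 0.573, 0.002], [-0.0, 0.003, -1.0]]
ft_force: [2.3, 1.2, 5.5]
gripper_width: 0.0128
```

```bash
python3 - <<'E'
from h import *
im=save('wrist','w9.png');o=status.get_obs();R=o['eef_rot'];print(o['t'],o['position'],np.arctan2(R[1,0],R[0,0])%(2*np.pi),o['ft_force'],o['ft_torque'],o['gripper_width'],o['qvel'])
im=save('scene','s9.png')
cv2.imwrite('pics/s9z.png',cv2.resize(im[100:320,160:380,::-1],None,fx=2.7,fy=2.7,interpolation=cv2.INTER_CUBIC))
im=save('top','t9.png')
cv2.imwrite('pics/t9z.png',cv2.resize(im[140:260,120:240,::-1],None,fx=5,fy=5,interpolation=cv2.INTER_CUBIC))
E
```

```text
12.525 [0.56878434 0.1621969  0.06196749] 2.1812272967717994 [1.63521732 1.4899111  4.99064518] [ 0.14554854 -0.37834372  0.09806206] 0.012545931845886591 [ 0.00057357 -0.00115801  0.00066189  0.00146923 -0.00019582 -0.0007963
 -0.00055218]
```

View pics/w9.png

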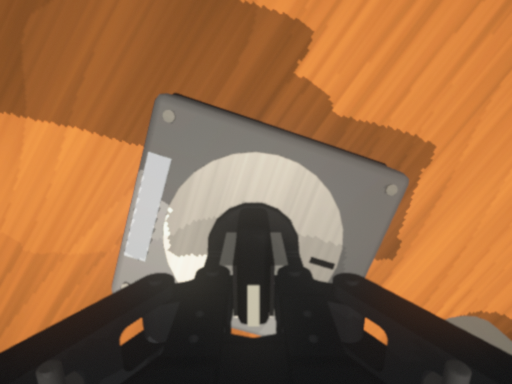

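View pics/s9z.png

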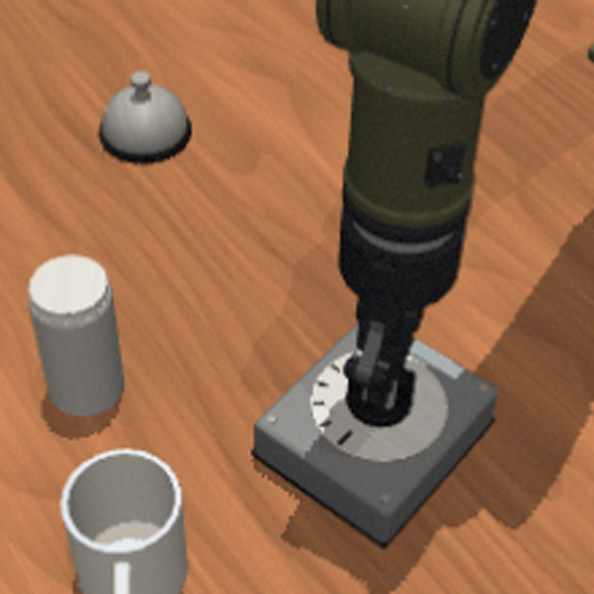

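View pics/t9z.png

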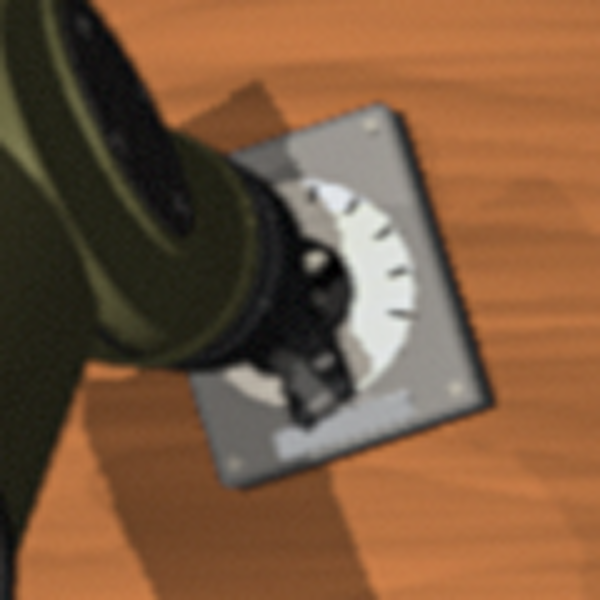

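```bash
python3 - <<'E'
from h import *
o=status.get_obs();R=o['eef_rot'];ty=np.degrees(np.arctan2(R[1,0],R[0,0]))
E=pix2plane('wrist',[[172,96],[403,174],[311,260],[333,267]],.046,o)
for a,b in((0,1),(2,3)):
    d=E[b]-E[a];y=np.degrees(np.arctan2(d[1],d[0]));print(y,'timer yaw; pointer cw angle rad',np.radians((y-(ty-180))%360))
# bar pointer line in w9
P=pix2plane('wrist',[[253,286],[253,322]],.088,o);d=P[1]-P[0];print(np.degrees(np.arctan2(d[1],d[0])),ty)
print(o['t'],o['ft_torque'],o['gripper_width'])
for l in ['mug','tin','striker','plunger_top']:
    for c in ['scene','top']:
        for r in nets.mark_of(c,l)[:1]: print(c,l,r['score'],w(c,r['xyz']))
E
```

```text
16.806986131636428 timer yaw; pointer cw angle rad 1.2536862018807782
15.907551304782702 timer yaw; pointer cw angle rad 1.2379881027450756
-55.00548386445231 124.97605793008174
12.625 [ 0.11674677 -0.39047709  0.17278486] 0.012348969225603131
scene mug 0.68 [0.76894799 0.15889034 0.00225634]
scene tin 0.93 [ 0.72664705 -0.00309352  0.00163257]
top tin 0.62 [ 0.72678011 -0.00127551 -0.00241681]
top striker 0.69 [ 4.05769754e-01 -3.24670221e-04 -1.99244557e-03]
scene plunger_top 0.52 [ 0.54232992 -0.23959161  0.06679028]
top plunger_top 0.46 [ 0.53737222 -0.23848941  0.0700408 ]
```

The pointer reads 1.24 to 1.26 rad, the knob is held still, and the bell, mug, tin and striker are all where they were.

```bash
python3 -c "
from bench import hand_in; print(hand_in())"
```

```text
the job is handed in; nothing more can be done
None
```

I pressed the bell's plunger to its stop and let it spring back. I then turned the timer's knob clockwise to the third click and handed in while still holding it. `hand_in()` gives no verdict, so these are my own checks at about 12.7 s of the 50 s allowed.

- **Bell:** the force jumped to 22 N with the fingertips at z = 0.062 m, which matches the plunger on its 6 mm stop. Afterwards the plunger's top was measured at about 67–70 mm, so it is back up.
- **Knob:** the tool turned 1.257 rad after gripping. In the wrist picture, the angle measured against the timer's edge and the rest mark was 1.25 and 1.24 rad, inside the 1.107–1.407 band. The pointer line stayed in line with the jaws, so I saw no slip.
- **Hold:** the grip is set to 80 N. The jaws read 12.3–12.8 mm on the 14 mm bar, and the joint speeds were close to zero.
- **Mug, tin and striker:** all were within about 5 mm of their starting estimates, which is within measurement noise. The last mug check came from one camera only, because the top view did not report it.

One check disagreed: my first wrist fix of the timer was about 8 mm off in y because the arm was still settling. I measured again once it had stopped, before descending.

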